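# Pull the spring clip off a press gear's axle with a hooked pick

### The job

Take the orange-handled hooked pick from the tool rack, catch its hook in the eye of the red spring clip on the sloping gear stand and pull the clip down the slope, out of the groove of the axle, so that it ends up lying in the tray at the foot of the stand. Then hang the pick back upright in its empty slot of the rack and let go. Never touch the clip with the gripper, and leave the other tools and everything else on the table where they are.

Things in the scene. Friction and masses are not known exactly. Their poses are not given: they have to be found in the camera images.
- stand: Green sloping stand, fixed, 260 x 130 mm. Origin on the table; x level, pointing uphill, z up. Its chute falls towards -x at 35 degrees below level; the axle stands square to it, pointing along (-sin35, 0, cos35) in this frame; downhill is (-cos35, 0, -sin35). A level yellow guard bar, 12 mm thick, crosses above the clip at x 0.0035, z 0.170, on posts at y -0.058 and 0.058. The tray lies at the foot.
- axle (a point): On the axle's axis in its groove: the clip's origin is here while seated (x 0.0167, z 0.119 in the stand's frame). Along the axle from the chute up: brass gear 42 mm across, 14 mm thick; boss 26 mm wide, 5 high; groove, neck 16 mm thick, 6.5 high; head 22 mm wide, 4 high. The chute is 94 mm wide, with side rails 12 mm above it, and ends 110 mm downhill of here.
- tray (a point): Centre of the tray's floor (x -0.126, z 0.008 in the stand's frame). The tray is open on top; inside x -0.184 to -0.066, y -0.059 to 0.059 in the stand's frame, walls to z 0.026 (0.034 on the uphill side). White floor. The chute's edge is about 30 mm above its floor.
- clip: Loose red spring clip with two sprung steel jaws around the axle's neck, 56 x 34 x 4 mm, 54 g, slippery (friction 0.3). Origin on its underside, on the axle's axis while seated; x uphill (jaws), z along the axle, away from the gear. Pulled downhill it springs off at 6 to 7 N after about 5 mm; clear of the axle after 20 mm. Once free and unhooked it slides down the chute into the tray.
- clip_eye (a point): Middle of the clip's eye, at half its thickness (x -0.028, z 0.002 in the clip's frame). The rectangular opening spans x -0.0165 to -0.039, y -0.009 to 0.009; a bar 5 mm wide closes its downhill end. It lies beyond the gear's lower edge but for its first 4 mm: under the clip 19 mm are free down to the chute.
- rack: Wooden tool rack, fixed, 200 mm wide (y), 74 mm deep. Origin on the table. The board's top is at z 0.062, 8 mm thick, with three slots at y -0.06, 0, 0.06, each 14 mm wide, open towards -x (front edge x -0.025, closed ends x 0.007). A back wall at x 0.026 to 0.038 reaches z 0.063. Tools hang at about x 0 by their collars; all slots are taken at the start.
- pick: Loose hooked pick, 80 g. Orange handle 18 x 18 mm, z 0.004 to 0.064, faces square to its x and y. Steel collar 30 mm wide, z 0 to 0.004, rests on the rack's board. Origin on the axis at the collar's underside, z up the handle. Shank 5 mm thick down to z -0.046, lowest point -0.0485. Hangs in one of the slots, upright, its hook towards the rack's -x within 0.2 rad.
- pick_tip (a point): End of the hook's toe (x -0.011, z -0.046 in the pick's frame): the shank bends square into a 5 mm thick toe towards -x, which ends 13.5 mm from the shank's axis, 16 mm over all: it passes the clip's eye only while the shank is within about 30 degrees of the axle's direction.
- ink_jar: purple ink jar with black cap, 48 mm diameter, 62 mm tall (bystander); origin at the centre of its underside
- tape_roll: blue tape roll lying flat, 68 mm diameter, 24 mm tall (bystander); origin at the centre of its underside
- orange_bowl: orange bowl, 90 mm across, 45 mm tall (bystander); origin at the centre of its underside
- purple_bowl: purple bowl, 90 mm across, 45 mm tall (bystander); origin at the centre of its underside
- brayer: hand ink roller lying on the table: black roller 90 mm long, wooden handle, about 135 mm long, 32 mm tall, handle to its -x (bystander); origin on the table under the middle of the roller
- scraper: blue-handled scraper hanging in the rack (bystander); same handle and collar as the pick, origin likewise
- burnisher: pale wooden-handled burnisher hanging in the rack (bystander); same handle and collar as the pick, origin likewise
Mind the look-alikes: they are no part of the job. What is shaped like the pick but green is not meant.

How it is judged (in metres and radians):
On the way, in this order (a step that is already met when the one before it is completed fails the run):
1. the pick is lifted clear of the rack (height (world z) of pick above 0.1 m), for 0.1 s.
2. the pick pulls on the clip while the clip still sits in its groove (contact force between pick and clip above 1 N and distance between clip and axle below 0.01 m).
3. the clip is off the axle (distance between clip and axle above 0.022 m), for 0.1 s.
At the end, for the whole second after the job is handed in: Clip at rest in the tray (origin and eye inside its walls, under 35 mm high). Pick at rest, released, hung in a slot of the rack: collar within 7 mm of the board's top, within 8 mm of the slot's middle and 22 mm in front to 12 mm behind x = 0, upright within 0.15 rad (x of clip in the frame of stand between -0.19 and -0.063 m and y of clip in the frame of stand between -0.062 and 0.062 m and z of clip in the frame of stand between 0 and 0.035 m and x of clip_eye in the frame of stand between -0.19 and -0.063 m and y of clip_eye in the frame of stand between -0.062 and 0.062 m and z of clip_eye in the frame of stand between 0 and 0.035 m and x of pick in the frame of rack between -0.022 and 0.012 m and z of pick in the frame of rack between 0.056 and 0.069 m and angle between pick's own z axis and vertical below 0.15 rad and (y of pick in the frame of rack between -0.068 and -0.052 m or y of pick in the frame of rack between -0.008 and 0.008 m or y of pick in the frame of rack between 0.052 and 0.068 m) and linear speed of each of clip, pick below 0.03 m/s); the robot touches nothing.
It fails at once if the gripper or the arm touches the clip (contact force between any of the fingers, the arm and clip above 0.5 N).
It fails at once if a bystander is moved by more than 25 mm (distance of any of ink_jar, tape_roll, orange_bowl, purple_bowl, brayer, scraper, burnisher from where it was at the start of the episode above 0.025 m).
It fails at once if another tool of the rack is tipped over (angle between any of scraper, burnisher's own z axis and vertical above 0.5 rad).
It also fails if it takes over 54 s, if anything falls off the work surface, if the arm or the gripper's body presses on something with over 40 N, if the wrist force passes 120 N, or if a joint passes its speed limit or range.

### The arm

A 6-joint arm with a two-finger parallel gripper is mounted at the origin on the work surface. World frame = base frame: x ahead of the robot, y to its left, z up, the work surface at z = 0. Lengths are in mm, angles in degrees, forces in N, time in s.
With the tool pointing down it reaches from about 325 to 850 mm from the base axis. Payload 4.4 kg.
Tool frame: the origin (TCP) lies between the finger pads; the fingertips stand 17 mm ahead of it and the grasp point (between the pads) lies 2 mm behind it; z points along the fingers, y is the line along which they close (so a half turn about z gives the same grasp; the last joint's range is limited). The gripper opens to 94 mm and grips with 3 to 60 N. Pads are 16 mm wide; open, the fingers measure 119 mm over their backs; the gripper's body (75 mm by 177 mm) begins 78 mm behind the grasp point.
Start: joints at [66.721, 11.837, 88.321, -0, 79.842, -8.623], TCP at [145.496, 556.29, 222.447] pointing down, gripper open.
Joint ranges: [-156.59, 156.59], [-49.26, 127.26], [12.9, 141.05], [-63.56, 243.56], [4.71, 150.69], [-161.64, 161.64]. Speed limits (degrees/s): [159.86, 159.86, 180, 180, 180, 180].

### API

Orientations are given as [roll, pitch, yaw] about the fixed x, y, z axes, in that order (R = Rz(yaw) Ry(pitch) Rx(roll)).
In Python, from cell import env, cams gives the robot as it stands. The module is installed in compiled form; this text tells all that it offers.
- The arm moves only by the shell command python3 -m crank 'ROWS' [FORCE]. ROWS is a JSON object of lists of equal length, an entry for each row: "delta_pos": the shift along the world's x, y, z normalised to -1 to 1, where 1 is 20 mm, a list of three; "delta_rot": the turn, a rotation vector about the world's x, y, z normalised to -1 to 1, where 1 is 0.1 rad, a list of three; "fingers": the opening, from 0 (shut) to 1 (fully open). A call has 1 to 12 rows; each row shifts and turns the commanded pose from where the row before left it; what a row does not reach is not made up. A row lasts 1/10 s, in which the tool goes at most 50 mm and 8.59 degrees, less where a joint would pass 70% of its speed; a pose out of reach is approached as far as the arm can. A call with a number of a shift or a turn outside -1 to 1 is refused whole. A call with a gripper value outside its range is refused whole. The fingers move at their own pace and stop on an object; FORCE is the grip in N (left out, the last holds). Time passes only in rows, so rows that do not move let the fingers close. It gives the time, the measured TCP pose, the force, the opening and the grip force at its end, in the units of the state.
- env.observe(): the state, without advancing time (a new reading comes with each control period).
- cams.read_camera(name): name is "side" or "top"; returns the picture (420x560x3 uint8, red, green, blue); there is no depth.
- cams.calibration(name): a dict with "fx", "fy", "cx", "cy" (pixels), "world_to_cam" (4x4, takes a point from world to camera coordinates). Camera axes: x right, y down, z forward; pixel columns grow to the right and rows downward; lengths in mm; the calibration is good to about 2 mm. A picture is of the moment at which its call begins. calibration takes no time and is no camera call.
- env.sign_off(): hands the job in; it is judged then, once.
The state is a dict: "clock": time; "joints": joint angles; "dq": joint speeds; "effort": joint torques, N m; "tcp_pos": TCP position; "tool_rot": TCP orientation; "force": force on the tool from outside, world axes, zero at the start; "moment": the same for the moment, N m; "finger_gap": opening from 0.0 (shut) to 1.0 (fully open); "grip_force": force on a finger pad.
Only numpy, scipy, OpenCV 4.12 (cv2) and the standard library are available. Lean on these libraries where they do the work, as an engineer would, in place of code of your own. Each camera call takes 0.05 s, during which the arm holds its last target. There are 200 camera calls.

## Working session

There is one attempt and no reset: what is moved stays moved. The work goes in short steps, Python scripts to look and compute and a shell command to move; the robot and the scene stay as the last step left them, time stands still between calls to the robot, and variables do not carry over. Pictures are saved under pics/ and viewed, at most 10 in all, crops included, and the job is handed in when it is done.

```bash
mkdir -p pics
python3 - <<'E'
from cell import env,cams
import cv2,numpy as np
for n in("side","top"):
    im=cams.read_camera(n); cv2.imwrite(f"pics/{n}0.png",im[:,:,::-1]); c=cams.calibration(n)
    print(n,c["fx"],c["cx"],c["cy"],np.round(c["world_to_cam"],3).tolist(), (-np.array(c["world_to_cam"])[:3,:3].T@np.array(c["world_to_cam"])[:3,3]).round())
print(env.observe())
E
```

```text
side 481.35571766489613 280.1759436001561 214.66853217241606 [[0.956, -0.295, -0.004, -518.872], [-0.193, -0.613, -0.766, 270.819], [0.223, 0.733, -0.643, 1053.678], [0.0, 0.0, 0.0, 1.0]] [ 313. -759.  882.]
top 439.47207957461745 267.49583146616095 211.17329466017273 [[-0.026, -1.0, -0.008, 189.245], [-0.989, 0.027, -0.143, 581.821], [0.143, 0.004, -0.99, 1167.546], [0.0, 0.0, 0.0, 1.0]] [ 414.  169. 1240.]
{'clock': 0.1, 'joints': array([ 6.67200622e+01,  1.18808278e+01,  8.83942515e+01, -5.20976711e-04,
        7.98404540e+01, -8.62422353e+00]), 'dq': array([ 0.05925927, -0.04962356, -0.16563347,  0.06165078, -0.04739599,
        0.04460773]), 'effort': array([-7.32044973e-04, -3.71863389e+01, -2.82293451e+01,  6.99198456e-02,
        3.10035772e-02, -7.67525512e-05]), 'tcp_pos': array([145.23734257, 555.65951531, 221.41194704]), 'tool_rot': array([-1.79885696e+02, -1.68177750e-02,  1.65344361e+02]), 'force': array([ 0.93362495,  0.07093329, -0.1546586 ]), 'moment': array([-0.02108077,  0.03373907, -0.01528077]), 'grip_force': 0.0, 'finger_gap': 0.9971494135249906}
```

View pics/side0.png

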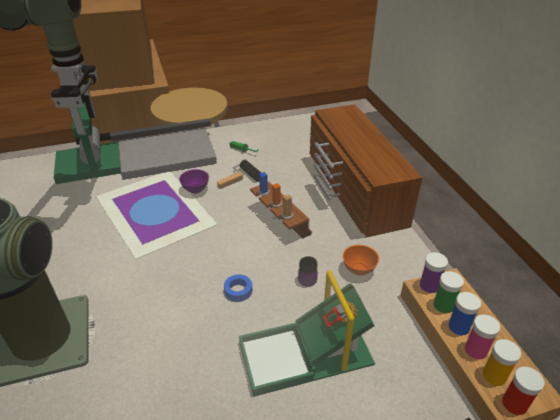

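View pics/top0.png

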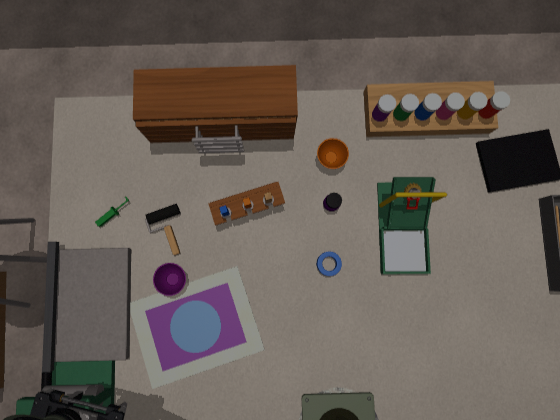

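```bash
cat > h.py <<'E'
import cv2,numpy as np
from cell import env,cams
C={n:cams.calibration(n) for n in("side","top")}
def ray(n,u,v):
    c=C[n];W=np.array(c["world_to_cam"]);R=W[:3,:3];o=-R.T@W[:3,3]
    d=R.T@np.array([(u-c["cx"])/c["fx"],(v-c["cy"])/c["fy"],1]);return o,d/np.linalg.norm(d)
def onz(n,u,v,z):
    o,d=ray(n,u,v);return o+d*(z-o[2])/d[2]
def tri(p,q):
    (a,d),(b,e)=ray("side",*p),ray("top",*q)
    s=np.linalg.lstsq(np.c_[d,-e],b-a,rcond=None)[0];P,Q=a+s[0]*d,b+s[1]*e
    return (P+Q)/2,np.linalg.norm(P-Q)
def proj(n,P):
    c=C[n];W=np.array(c["world_to_cam"]);p=W[:3,:3]@np.asarray(P,float)+W[:3,3]
    return np.array([c["fx"]*p[0]/p[2]+c["cx"],c["fy"]*p[1]/p[2]+c["cy"]])
def mask(im,lo,hi,box):
    h=cv2.cvtColor(im,cv2.COLOR_RGB2HSV);m=cv2.inRange(h,lo,hi);k=np.zeros_like(m);x0,y0,x1,y1=box;k[y0:y1,x0:x1]=m[y0:y1,x0:x1];return k
def blob(m):
    n,l,s,c=cv2.connectedComponentsWithStats(m);i=1+np.argmax(s[1:,4]);return c[i],s[i],(l==i).astype(np.uint8)
def crop(im,x,y,w,h):return cv2.resize(im[y:y+h,x:x+w],(400,300),interpolation=cv2.INTER_CUBIC)
E
python3 - <<'E'
from h import *
s=cv2.imread("pics/side0.png");t=cv2.imread("pics/top0.png")
cv2.imwrite("pics/q.png",np.vstack([np.hstack([crop(s,230,160,100,75),crop(s,235,265,160,120)]),np.hstack([crop(t,200,170,100,75),crop(t,340,170,160,120)])]))
s,t=s[:,:,::-1].copy(),t[:,:,::-1].copy()
m=mask(t,(0,0,120),(180,60,255),(375,225,435,280));c,st,b=blob(m)
r=cv2.minAreaRect(cv2.findNonZero(b));print("tray top",c,r)
P=onz("top",*r[0],8);print(P,[onz("top",*k,8).round(1).tolist() for k in cv2.boxPoints(r)])
m=mask(s,(0,0,120),(180,60,255),(240,320,315,390));c,st,b=blob(m)
r=cv2.minAreaRect(cv2.findNonZero(b));print("tray side",c,onz("side",*c,8))
for n,im,bx in(("side",s,(315,265,360,375)),("top",t,(370,180,455,215))):
    c,st,b=blob(mask(im,(20,120,90),(35,255,255),bx));print("yellow",n,c,st)
for nm,lo,hi in(("orange",(5,170,80),(14,255,255)),("blue",(105,150,60),(130,255,255)),("pale",(10,60,90),(18,160,255))):
  for n,im,bx in(("side",s,(250,165,300,222)),("top",t,(210,180,285,222))):
    c,st,b=blob(mask(im,lo,hi,bx));print(nm,n,c,st)
E
```

```text
tray top [404.15545685 250.9428934 ] ((404.5, 250.5), (39.0, 41.0), 90.0)
[ 470.40245447 -205.44383163    8.        ] [[526.5, -151.9, 8.0], [523.4, -266.7, 8.0], [415.1, -258.3, 8.0], [418.0, -144.9, 8.0]]
tray side [271.0844584  352.01067504] [ 465.28054724 -187.00872021    8.        ]
yellow side [342.59843546 314.99608866] [325 270  32 101 767]
yellow top [420.61176471 193.9254902 ] [396 188  51   9 255]
orange side [275.82608696 185.86956522] [273 184   7   5  23]
orange top [246.58685869 201.13141314] [ 210  182   75   40 1111]
blue side [262.75  174.375] [260 173   6   4  16]
blue top [223.28888889 209.57777778] [220 206   8   8  45]
pale side [280.70725034 204.13679891] [258 181  42  41 731]
pale top [268.11538462 195.42307692] [264 192  10   8  52]
```

View pics/q.png

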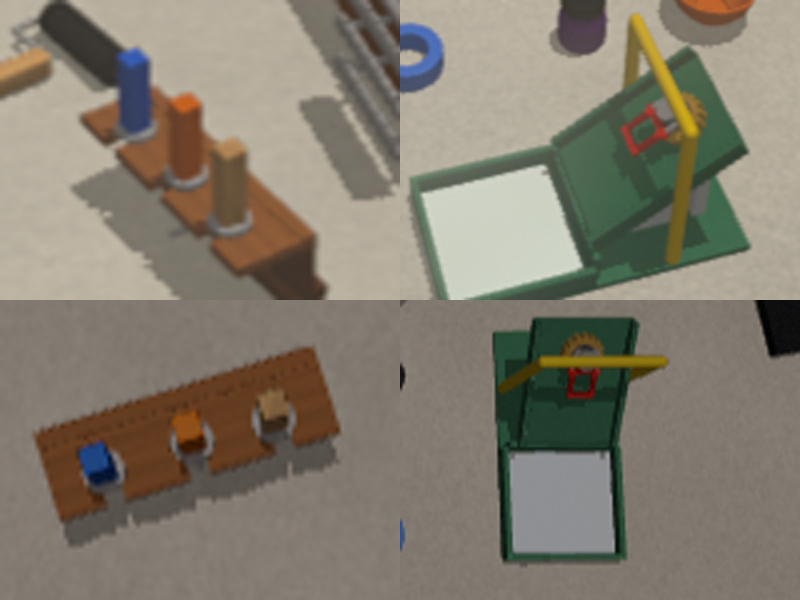

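The views show the pick in the rack's middle slot (side ≈ (276,185), top ≈ (247,200)). The stand's uphill direction is roughly world +x, and the clip's eye is at side ≈ (333,317), top ≈ (413,203).

```bash
cat > st.py <<'E'
from h import *
from scipy.optimize import least_squares
s=cv2.imread("pics/side0.png")[:,:,::-1].copy();t=cv2.imread("pics/top0.png")[:,:,::-1].copy()
def edges(im,box):
    b=blob(mask(im,(0,0,120),(180,60,255),box))[2]
    b=cv2.morphologyEx(b,cv2.MORPH_OPEN,np.ones((5,5)))
    c=cv2.findContours(b,0,cv2.CHAIN_APPROX_NONE)[0][0][:,0].astype(float);hull=cv2.convexHull(c.astype(np.int32))
    e=1.
    while len(q:=cv2.approxPolyDP(hull,e,True)[:,0])>4:e+=.3
    cen=c.mean(0);L=[]
    for i in range(4):
        a,d=q[i].astype(float),q[(i+1)%4]-q[i];l=np.hypot(*d);d=d/l;n=np.array([-d[1],d[0]])
        k=(abs((c-a)@n)<2)&((c-a)@d>3)&((c-a)@d<l-3)
        vx,vy,x0,y0=cv2.fitLine(c[k].astype(np.float32),cv2.DIST_HUBER,0,.01,.01).ravel()
        n=np.array([-vy,vx]);p=np.array([x0,y0]);n*=np.sign(n@(p-cen));L.append((n,p+n*.5))
    return L
A=(-184,-59),(-184,59);B=(-66,-59),(-66,59)
# wall: (endpoints, z in side, z in top): occluded by wall top or floor junction
W={"lo":((-184,-59),(-184,59),26,8),"up":((-66,-59),(-66,59),8,8),"r":((-184,-59),(-66,-59),26,8),"l":((-184,59),(-66,59),8,26)}
def w(p,P):
    c,s_=np.cos(p[2]),np.sin(p[2]);return np.array([p[0]+c*P[0]-s_*P[1],p[1]+s_*P[0]+c*P[1],P[2]])
E={"side":edges(s,(235,315,315,395)),"top":edges(t,(375,225,435,280))}
for n in E:
    print(n,[(k[0].round(2).tolist(),k[1].round(1).tolist()) for k in E[n]])
pick={"top":{"lo":(0,1),"up":(0,-1),"r":(1,0),"l":(-1,0)},"side":{"lo":(-1,.2),"up":(1,-.2),"r":(.2,1),"l":(-.2,-1)}}
def res(p,vs=("side","top")):
    r=[]
    for v in vs:
        for k,(a,b,zs,zt) in W.items():
            z=zs if v=="side" else zt;n,q=max(E[v],key=lambda e:e[0]@np.array(pick[v][k]))
            r+=[n@(proj(v,w(p,(*x,z)))-q) for x in(a,b)]
    return np.array(r)
if __name__=="__main__":
    for vs in(("side",),("top",),("side","top")):
        f=least_squares(lambda p:res(p,vs),[590,-205,0]);print(vs,f.x,np.round(f.fun,1))
    p=f.x
    print("eye pred",w(p,(-7.4,0,104.6)),"bar",proj("side",w(p,(3.5,0,170))),proj("top",w(p,(3.5,0,170))),"eye px",proj("side",w(p,(-7.4,0,104.6))),proj("top",w(p,(-7.4,0,104.6))))
    print("eye tri",tri((333,317.4),(412.8,202.8)))
    for nm,a,b in(("orange",(276,185),(247,200)),("blue",(263,173.7),(223.5,209)),("pale",(287.3,196.5),(267.7,195))):print(nm,tri(a,b))
    for q in((216.2,225),(285,203),(278,181.8),(209.2,203.2)):print(onz("top",*q,62).round(1))
E
python3 st.py
```

```text
Traceback (most recent call last):
  File "st.py", line 22, in <module>
    E={"side":edges(s,(235,315,315,395)),"top":edges(t,(375,225,435,280))}
              ~~~~~^^^^^^^^^^^^^^^^^^^^^
  File "st.py", line 14, in edges
    vx,vy,x0,y0=cv2.fitLine(c[k].astype(np.float32),cv2.DIST_HUBER,0,.01,.01).ravel()
                ~~~~~~~~~~~^^^^^^^^^^^^^^^^^^^^^^^^^^^^^^^^^^^^^^^^^^^^^^^^^^
cv2.error: OpenCV(4.12.0) /io/opencv/modules/imgproc/src/linefit.cpp:50: error: (-215:Assertion failed) count > 0 in function 'fitLine2D_wods'
```

```bash
python3 - <<'E'
from h import *
for n,p,q in(("side",(271,355),(240,345)),("top",(404,250),(404,282))):
    h=cv2.cvtColor(cv2.imread(f"pics/{n}0.png"),cv2.COLOR_BGR2HSV);print(n,h[p[1],p[0]],h[q[1],q[0]],h[p[1],p[0]-30:p[0]+30:2,2],h[p[1],p[0]-30:p[0]+30:2,1])
E
sed -i 's/    b=blob(mask.*/    m=mask(im,(0,0,110),(180,60,255),box);l=cv2.connectedComponents(cv2.erode(m,np.ones((2,2))) if 0 else m,connectivity=4)[1];b=(l==l[(box[1]+box[3])\/\/2,(box[0]+box[2])\/\/2]).astype(np.uint8)/' st.py; sed -i 's/(235,315,315,395)/(239,310,309,396)/' st.py; python3 st.py
```

```text
side [ 40  18 210] [ 45  34 106] [127 106 124 197 210 210 209 210 209 210 209 210 210 211 209 210 209 210
 209 209 209 210 210 210 210 210 210 210 211 212] [30 41 51 17 17 17 17 17 16 17 17 18 17 18 17 18 17 18 18 17 17 17 17 18
 18 17 17 17 18 18]
top [108   9 147] [ 18  34 129] [129 135 134  30  64 124 147 148 148 148 148 147 147 147 147 147 147 147
 146 146 146 145 146 146 146 145  30  74 125 128] [ 34  32  32 128 131  23   9   9   9   9  10   7   7   9   9   9   9   9
   5   7   7   5   7   7   7   5 128 121  35  34]
side [([0.949999988079071, -0.33000001311302185], [299.6000061035156, 347.3999938964844]), ([0.3400000035762787, 0.9399999976158142], [282.29998779296875, 380.5]), ([-1.0, -0.09000000357627869], [239.39999389648438, 369.6000061035156]), ([-0.23000000417232513, -0.9700000286102295], [266.8999938964844, 335.6000061035156])]
top [([1.0, -0.07999999821186066], [424.6000061035156, 254.39999389648438]), ([-0.0, 1.0], [401.8999938964844, 270.5]), ([-1.0, 0.03999999910593033], [384.1000061035156, 255.3000030517578]), ([0.0, -1.0], [406.3999938964844, 230.5])]
('side',) [ 5.8
[... 272 characters left out ...]
  -0.4  -6.5   1.4   0.8  -1.    4.4   2.6  -1.9  -0.2
  -0.7   2.1   0.5  -1.4]
eye pred [ 581.86497204 -211.56697743  104.6       ] bar [337.32758017 296.46592286] [423.547771   197.11965166] eye px [329.77161538 318.96461864] [414.96765506 205.60656323]
eye tri (array([ 590.25458355, -207.61419443,  101.40847399]), np.float64(0.6766986279375622))
orange (array([603.52847001, 225.6005915 , 124.17375931]), np.float64(3.7144425184408245))
blue (array([583.24996395, 286.2459294 , 123.83151466]), np.float64(0.8109311626672372))
pale (array([616.57127342, 171.80451546, 122.19415381]), np.float64(1.5647282709384356))
[549.9 312.9  62. ]
[605.  125.4  62. ]
[664.2 142.7  62. ]
[610.1 331.4  62. ]
```

```bash
sed -i 's/(180,60,255),box/(180,26,255),box/; s/(0,0,110)/(0,0,115)/; s/(239,310,309,396)/(230,315,312,395)/' st.py; python3 st.py | grep -v '^\['
```

```text
side [([0.9399999976158142, -0.3400000035762787], [300.79998779296875, 351.79998779296875]), ([0.25, 0.9700000286102295], [274.0, 380.6000061035156]), ([-0.9700000286102295, 0.25], [247.89999389648438, 361.20001220703125]), ([-0.23000000417232513, -0.9700000286102295], [268.3999938964844, 335.5])]
top [([0.0, -1.0], [403.5, 231.5]), ([1.0, -0.07999999821186066], [424.5, 253.5]), ([-0.0, 1.0], [401.8999938964844, 270.5]), ([-1.0, 0.05000000074505806], [383.8999938964844, 248.60000610351562])]
('side',) [ 5.93250690e+02 -2.07742315e+02 -2.71380751e-02] [ 1.   0.8  1.   0.9 -0.  -0.1 -0.1 -0.1]
('top',) [ 5.94548335e+02 -2.04166301e+02 -1.66422117e-02] [ 1.5  1.9  1.9  1.5 -0.1  0.6  0.2  0.2]
('side', 'top') [ 5.93700819e+02 -2.06323220e+02 -2.33408037e-02] [ 0.7  0.7  1.3  1.  -0.4 -0.7  0.2  0.4  1.9  2.   1.5  1.4  0.2  1.2
 -0.1 -0.4]
eye pred [ 586.30283438 -206.15051328  104.6       ] bar [338.3102239  293.67149646] [421.01510949 195.40376697] eye px [330.83393631 316.34891228] [412.76439863 203.98357377]
eye tri (array([ 590.25458355, -207.61419443,  101.40847399]), np.float64(0.6766986279375622))
orange (array([603.52847001, 225.6005915 , 124.17375931]), np.float64(3.7144425184408245))
blue (array([583.24996395, 286.2459294 , 123.83151466]), np.float64(0.8109311626672372))
pale (array([616.57127342, 171.80451546, 122.19415381]), np.float64(1.5647282709384356))
```

```bash
python3 -m crank '{"delta_pos":[[1,-0.72,0],[1,-0.72,0],[1,-0.72,0],[1,-0.72,0],[1,-0.72,0],[1,-0.72,0],[1,-0.72,0],[1,-0.72,0],[1,-0.72,0],[1,-0.72,0],[1,-0.72,0],[1,-0.72,0]],"delta_rot":[[0,0,-1],[0,0,-1],[0,0,-1],[0,0,-1],[0,0,-1],[0,0,-1],[0,0,-1],[0,0,-1],[0,0,-1],[0,0,-1],[0,0,-0.3],[0,0,0]],"fingers":[0.7,0.7,0.7,0.7,0.7,0.7,0.7,0.7,0.7,0.7,0.7,0.7]}' 60
python3 -m crank '{"delta_pos":[[1,-0.72,0],[1,-0.72,0],[1,-0.72,0],[1,-0.72,0],[1,-0.72,0],[1,-0.72,0],[1,-0.72,0],[1,-0.72,0],[1,-0.72,0],[1,-0.72,0],[0.8,-0.6,0],[0,0,0]],"delta_rot":[[0,0,0],[0,0,0],[0,0,0],[0,0,0],[0,0,0],[0,0,0],[0,0,0],[0,0,0],[0,0,0],[0,0,0],[0,0,0],[0,0,0]],"fingers":[0.7,0.7,0.7,0.7,0.7,0.7,0.7,0.7,0.7,0.7,0.7,0.7]}' 60
```

```text
clock: 1.3
tcp_pos: [385.9, 382.5, 221.9]
tool_rot: [-179.9, 0.0, 106.3]
force: [-0.3, -0.5, 0.6]
finger_gap: 0.699
grip_force: 0.0
clock: 2.5
tcp_pos: [602.9, 225.7, 221.7]
tool_rot: [-180.0, 0.0, 106.2]
force: [-1.0, 0.3, -0.5]
finger_gap: 0.7
grip_force: 0.0
```

```bash
python3 -m crank '{"delta_pos":[[0,0,-1],[0,0,-1],[0,0,-1],[0,0,-1],[0,0,-1],[0,0,-1],[0,0,-0.4],[0,0,0],[0,0,0]],"delta_rot":[[0,0,0],[0,0,0],[0,0,0],[0,0,0],[0,0,0],[0,0,0],[0,0,0],[0,0,0],[0,0,0]],"fingers":[0.7,0.7,0.7,0.7,0.7,0.7,0.7,0.7,0.7]}' 60
python3 - <<'E'
from h import *
s=cams.read_camera("side")[:,:,::-1];t=cams.read_camera("top")[:,:,::-1]
cv2.imwrite("pics/g.png",np.hstack([crop(s,230,150,100,75),crop(t,200,170,100,75)]))
E
```

```text
clock: 3.4
tcp_pos: [601.7, 228.0, 95.2]
tool_rot: [179.9, -0.0, 106.4]
force: [0.4, 0.2, 0.5]
finger_gap: 0.701
grip_force: 0.0
```

View pics/g.png

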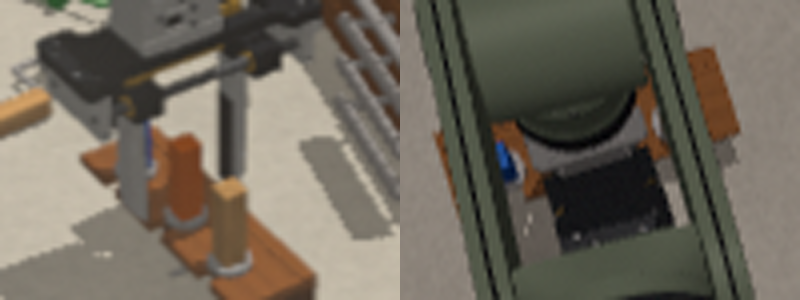

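The open fingers straddle the orange handle front and back (crop x 140 and 232, handle at 185). Next I close and lift.

```bash
python3 -m crank '{"delta_pos":[[0,0,0],[0,0,0],[0,0,0],[0,0,0],[0,0,0],[0,0,0],[0,0,0],[0,0,0]],"delta_rot":[[0,0,0],[0,0,0],[0,0,0],[0,0,0],[0,0,0],[0,0,0],[0,0,0],[0,0,0]],"fingers":[0,0,0,0,0,0,0,0]}' 60
python3 -m crank '{"delta_pos":[[0,0,0.3],[0,0,0.5],[0,0,1],[0,0,1],[0,0,1],[0,0,1],[0,0,1],[0,0,1],[0,0,1],[0,0,0]],"delta_rot":[[0,0,0],[0,0,0],[0,0,0],[0,0,0],[0,0,0],[0,0,0],[0,0,0],[0,0,0],[0,0,0],[0,0,0]],"fingers":[0,0,0,0,0,0,0,0,0,0]}' 60
```

```text
clock: 4.3
tcp_pos: [601.5, 227.5, 94.4]
tool_rot: [-180.0, -0.0, 106.3]
force: [-0.3, 0.2, -0.5]
finger_gap: 0.187
grip_force: 60.0
clock: 5.3
tcp_pos: [603.7, 228.1, 255.5]
tool_rot: [179.5, 0.0, 106.3]
force: [0.8, 0.4, -0.3]
finger_gap: 0.188
grip_force: 60.0
```

```bash
python3 -m crank '{"delta_pos":[[-0.3,-0.98,0],[-0.3,-0.98,0],[-0.3,-0.98,0],[-0.3,-0.98,0],[-0.3,-0.98,0],[-0.3,-0.98,0],[-0.3,-0.98,0],[-0.3,-0.98,0],[-0.3,-0.98,0],[-0.3,-0.98,0],[-0.3,-0.98,0],[-0.3,-0.98,0]],"delta_rot":[[0,0,-0.77],[0,0,-0.77],[0,0,-0.77],[0,0,-0.76],[0,0,0],[0,0,0],[0,0,0],[0,0,0],[0,0,0],[0,0,0],[0,0,0],[0,0,0]],"fingers":[0,0,0,0,0,0,0,0,0,0,0,0]}'
python3 -m crank '{"delta_pos":[[0,-0.98,0],[0,-0.98,0],[0,-0.98,0],[0,-0.98,0],[0,-0.98,0],[0,-0.98,0],[0,-0.98,0],[0,-0.98,0],[0,-0.98,0],[0,-0.98,0],[0,0,0],[0,0,0]],"delta_rot":[[0,0,0],[0,0,0],[0.02,-0.87,0],[0.02,-0.87,0],[0.02,-0.87,0],[0.02,-0.87,0],[0.02,-0.87,0],[0.02,-0.87,0],[0.02,-0.89,0],[0,0,0],[0,0,0],[0,0,0]],"fingers":[0,0,0,0,0,0,0,0,0,0,0,0]}'
```

```text
clock: 6.5
tcp_pos: [528.6, -8.4, 249.6]
tool_rot: [-179.9, -0.0, 88.7]
force: [-0.6, -0.2, -0.4]
finger_gap: 0.187
grip_force: 60.0
clock: 7.7
tcp_pos: [529.2, -203.6, 250.0]
tool_rot: [145.1, -1.5, 89.2]
force: [0.5, -0.4, -1.1]
finger_gap: 0.187
grip_force: 60.0
```

```bash
python3 -m crank '{"delta_pos":[[0,0,-1],[0,0,-1],[0,0,-0.7],[0,0,0],[0,0,0]],"delta_rot":[[0,0,0],[0,0,0],[0,0,0],[0,0,0],[0,0,0]],"fingers":[0,0,0,0,0]}'
python3 - <<'E'
from h import *
s=cams.read_camera("side")[:,:,::-1];t=cams.read_camera("top")[:,:,::-1]
cv2.imwrite("pics/side1.png",s);cv2.imwrite("pics/top1.png",t)
o=env.observe();print(o["tcp_pos"],o["tool_rot"])
k=lambda im,x,y,w,h:cv2.resize(im[y:y+h,x:x+w],(480,600),interpolation=cv2.INTER_CUBIC)
cv2.imwrite("pics/h1.png",cv2.resize(s[275:350,280:380],(800,600),interpolation=cv2.INTER_CUBIC))
E
```

```text
clock: 8.2
tcp_pos: [529.9, -203.2, 196.6]
tool_rot: [145.0, -1.5, 89.3]
force: [0.3, -1.2, 0.2]
finger_gap: 0.188
grip_force: 60.0
[ 530.31312783 -204.00018256  197.82468809] [144.90991018  -1.39491325  89.23134865]
```

View pics/h1.png

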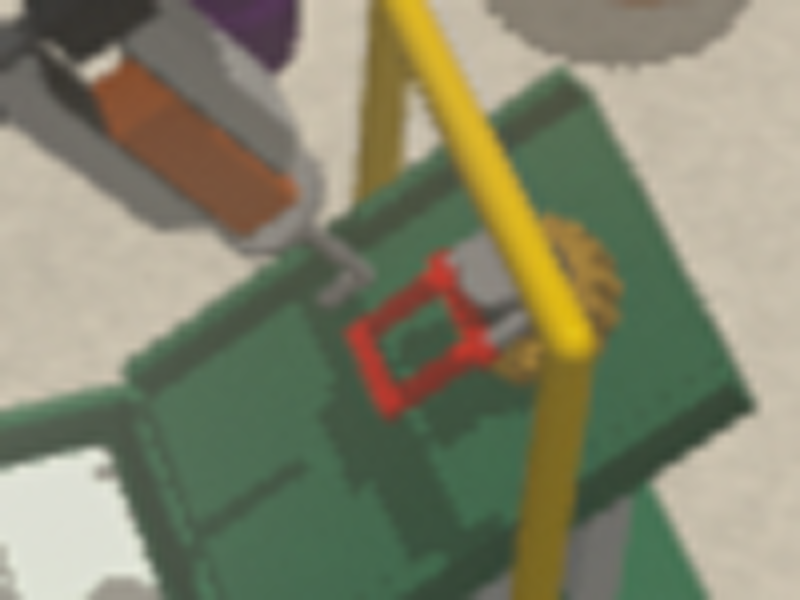

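Crop (8×, offset 280,275): the hook's heel is at about (325.3,309), its toe end at (320.6,312), and the eye centre at about (332.6,317.8). The pick is held correctly, with its toe pointing downhill. I'll compare these with the predicted pixels.

```bash
cat > pp.py <<'E'
from h import *
from scipy.spatial.transform import Rotation as Ro
T=np.array(eval(__import__("sys").argv[1])) if len(__import__("sys").argv)>1 else np.array([529.9,-203.2,196.6])
R=Ro.from_euler("xyz",[145,-1.5,89.3],degrees=True).as_matrix();X=R[:,1];Z=-R[:,2]
P=lambda x,z:T+X*x+Z*(z-32.5)
print("X",X.round(3),"Z",Z.round(3))
for nm,q in(("heel axis",P(0,-46)),("toe end",P(-13.5,-46)),("collar",P(0,0))):print(nm,q.round(1),proj("side",q).round(1),proj("top",q).round(1))
S=[593.7,-206.3,-.0233];c,s=np.cos(S[2]),np.sin(S[2])
w=lambda a:np.array([S[0]+c*a[0]-s*a[1],S[1]+s*a[0]+c*a[1],a[2]])
u=np.array([.8192,0,.5736]);a=np.array([-.5736,0,.8192]);ax=np.array([16.7,0,119])
for nm,x,y,z in(("eye",-27.75,0,4),("bl",-39,9,4),("br",-39,-9,4),("ul",-16.5,9,4),("ur",-16.5,-9,4)):
    q=w(ax+x*u+z*a+np.array([0,y,0]));print(nm,q.round(1),proj("side",q).round(1),((proj("side",q)-(280,275))*8).round(),proj("top",q).round(1))
E
python3 pp.py
python3 - <<'E'
import cv2,numpy as np
t=cv2.imread("pics/top1.png");s=cv2.imread("pics/side1.png")
from h import mask
for n,im,b in(("s",s,(320,300,350,330)),("t",t,(395,180,430,220)),("t0",cv2.imread("pics/top0.png"),(395,180,430,220))):
    m=mask(im[:,:,::-1].copy(),(0,150,90),(5,255,255),b)|mask(im[:,:,::-1].copy(),(176,150,90),(180,255,255),b)
    c=cv2.findContours(m,cv2.RETR_CCOMP,cv2.CHAIN_APPROX_NONE);p=cv2.findNonZero(m);print(n,len(p) if p is not None else 0,cv2.boundingRect(p) if p is not None else 0,[cv2.moments(k)["m10"]/max(cv2.moments(k)["m00"],1) for k,h in zip(c[0],c[1][0]) if h[3]>=0],[cv2.moments(k)["m01"]/max(cv2.moments(k)["m00"],1) for k,h in zip(c[0],c[1][0]) if h[3]>=0])
cv2.imwrite("pics/h2.png",cv2.resize(t[165:240,365:465],(800,600),interpolation=cv2.INTER_CUBIC))
E
```

```text
X [ 0.819 -0.025  0.573] Z [-0.574 -0.014  0.819]
heel axis [ 574.9 -202.1  132.3] [325.6 307.3] [415.  206.7]
toe end [ 563.9 -201.7  124.6] [320.1 311. ] [414.2 211.4]
collar [ 548.5 -202.7  170. ] [313.9 298.1] [421. 215.]
eye [ 585.4 -206.1  106.4] [330.4 315.9] [404. 327.] [413.  204.2]
bl [ 576.4 -196.9   99.9] [324.4 315.5] [355. 324.] [408.9 208.1]
br [ 576.  -214.9   99.9] [327.5 322.4] [380. 380.] [415.8 208.1]
ul [ 594.8 -197.3  112.8] [333.4 309.4] [427. 275.] [410.1 200.3]
ur [ 594.4 -215.3  112.8] [336.6 316.3] [453. 330.] [417.1 200.3]
s 105 (324, 307, 18, 20) [331.7848324514991] [316.8906525573192]
t 34 (407, 198, 13, 11) [] []
t0 35 (407, 198, 13, 11) [] []
```

View pics/h2.png

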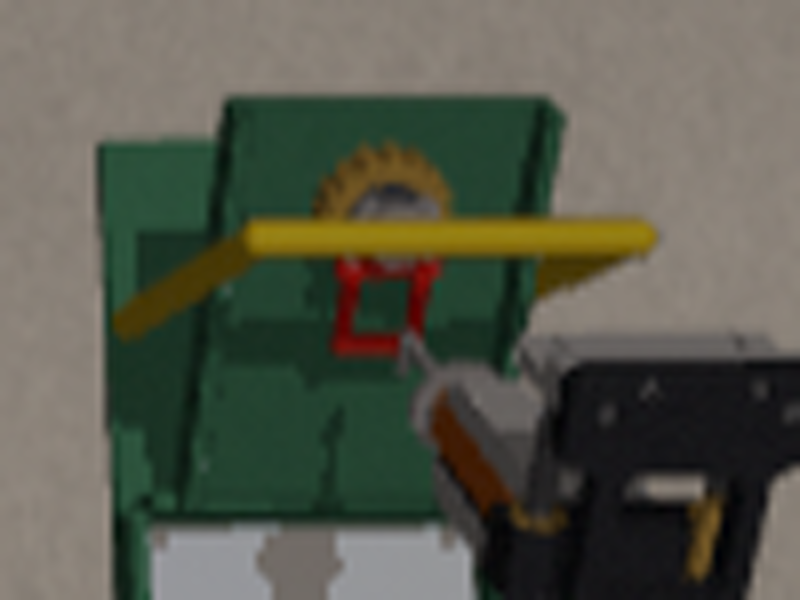

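Run:
```python
from h import *
h,e1=tri((324.9,308.6),(415.4,206.4));t,e2=tri((320.2,311.4),(415.1,210.8));e,e3=tri((332.,317.1),(412.7,203.1))
c,s=np.cos(-.023),np.sin(-.023);M=np.array([[.8192*c,.8192*s,.5736],[-s,c,0],[-.5736*c,-.5736*s,.8192]])
print(h,t,e,e1,e2,e3);print("heel-eye",M@(h-e),"toe-heel",M@(t-h),"toe-eye",M@(t-e))
p=np.array([574.9,-202.1,132.3]);print("heel meas-pred",h-p)
```

```text
[ 574.5443054  -203.4720909   130.53806137] [ 564.37455137 -203.61872156  125.67373562] [ 588.84867463 -206.90314561  102.20901834] 2.8334387035574236 1.9103971622998115 0.3214653801501979
heel-eye [ 4.46985826  3.10117575 31.45522935] toe-heel [-11.11627378  -0.38047559   1.8450381 ] toe-eye [-6.64641551  2.72070015 33.30026744]
heel meas-pred [-0.3556946  -1.3720909  -1.76193863]
```

The relative fix says the hook must go about 3 mm towards −y and 1.5 mm downhill. I'll move that far, descend to just above the clip and look again.

```bash
python3 -m crank '{"delta_pos":[[0.21,-0.06,-0.35],[0.21,-0.05,-0.34],[0.21,-0.05,-0.34],[0,0,0],[0,0,0],[0,0,0]],"delta_rot":[[0,0,0],[0,0,0],[0,0,0],[0,0,0],[0,0,0],[0,0,0]],"fingers":[0,0,0,0,0,0]}'
python3 - <<'E'
from h import *
s=cams.read_camera("side")[:,:,::-1];t=cams.read_camera("top")[:,:,::-1]
f=lambda im,x,y:cv2.resize(im[y:y+60,x:x+40],(400,600),interpolation=cv2.INTER_CUBIC)
cv2.imwrite("pics/h3.png",np.hstack([f(s,310,285),f(t,395,180)]))
o=env.observe();print(o["tcp_pos"])
E
```

```text
clock: 8.9
tcp_pos: [542.2, -206.9, 175.8]
tool_rot: [145.0, -1.5, 89.2]
force: [0.5, -0.3, -0.3]
finger_gap: 0.188
grip_force: 60.0
[ 542.18480415 -207.02580631  176.11487471]
```

View pics/h3.png

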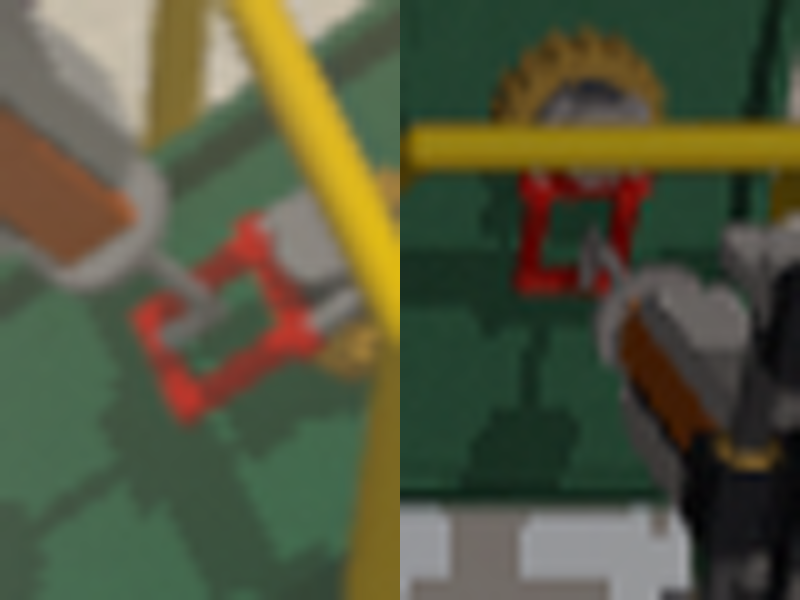

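```bash
python3 - <<'E'
from h import *
h,_=tri((331.35,315.25),(413.95,202.75));t,_=tri((327.05,318.05),(413.05,207.85));e,_=tri((331.9,317.05),(412.8,203.1))
c,s=np.cos(-.023),np.sin(-.023);M=np.array([[.8192*c,.8192*s,.5736],[-s,c,0],[-.5736*c,-.5736*s,.8192]])
print("heel-eye",M@(h-e),"toe-heel",M@(t-h),"toe-eye",M@(t-e))
E
python3 pp.py '[542.2,-207,176]' | head -3
```

```text
heel-eye [ 3.19258211 -0.54497131  6.35049328] toe-heel [-12.31158066   0.47414173   0.77579295] toe-eye [-9.11899854 -0.07082958  7.12628623]
X [ 0.819 -0.025  0.573] Z [-0.574 -0.014  0.819]
heel axis [ 587.2 -205.9  111.7] [331.4 313.9] [413.5 203.2]
toe end [ 576.2 -205.5  104. ] [326.  317.5] [412.7 207.9]
```

Top and side views agree: the hook is centred in y, 3 to 4 mm uphill of the eye's middle and about 6 mm above it. I'll descend through the eye, watching the force.

```bash
python3 -m crank '{"delta_pos":[[0.09,0,-0.12],[0.09,0,-0.12],[0.09,0,-0.12],[0,0,0],[0,0,0]],"delta_rot":[[0,0,0],[0,0,0],[0,0,0],[0,0,0],[0,0,0]],"fingers":[0,0,0,0,0]}'
python3 -m crank '{"delta_pos":[[0.08,0,-0.12],[0.08,0,-0.12],[0,0,0],[0,0,0]],"delta_rot":[[0,0,0],[0,0,0],[0,0,0],[0,0,0]],"fingers":[0,0,0,0]}'
```

```text
clock: 9.5
tcp_pos: [547.6, -206.9, 168.6]
tool_rot: [145.0, -1.5, 89.2]
force: [0.6, -0.6, -1.1]
finger_gap: 0.189
grip_force: 60.0
clock: 9.9
tcp_pos: [550.6, -206.8, 163.6]
tool_rot: [145.0, -1.5, 89.2]
force: [-0.1, -0.1, -0.6]
finger_gap: 0.187
grip_force: 60.0
```

No contact force, so the hook is through. Next I pull downhill.

```bash
python3 -m crank '{"delta_pos":[[-0.16,0.004,-0.115],[-0.16,0.004,-0.115],[-0.16,0.004,-0.115],[-0.04,0,-0.03],[-0.04,0,-0.03],[-0.04,0,-0.03]],"delta_rot":[[0,0,0],[0,0,0],[0,0,0],[0,0,0],[0,0,0],[0,0,0]],"fingers":[0,0,0,0,0,0]}'
```

```text
clock: 10.5
tcp_pos: [540.0, -207.6, 156.8]
tool_rot: [144.8, -1.4, 89.1]
force: [5.0, -0.4, 2.4]
finger_gap: 0.186
grip_force: 60.0
```

```bash
python3 -m crank '{"delta_pos":[[-0.08,0.002,-0.06],[-0.08,0.002,-0.06],[0,0,0]],"delta_rot":[[0,0,0],[0,0,0],[0,0,0]],"fingers":[0,0,0]}'
```

```text
clock: 10.8
tcp_pos: [537.3, -207.9, 155.1]
tool_rot: [144.7, -1.4, 89.1]
force: [5.9, -0.5, 1.9]
finger_gap: 0.185
grip_force: 60.0
```

```bash
python3 -m crank '{"delta_pos":[[-0.2,0.005,-0.14],[-0.2,0.005,-0.14],[-0.2,0.005,-0.14],[-0.2,0.005,-0.14],[-0.2,0.005,-0.14],[-0.2,0.005,-0.14],[0,0,0],[0,0,0],[0,0,0],[0,0,0]],"delta_rot":[[0,0,0],[0,0,0],[0,0,0],[0,0,0],[0,0,0],[0,0,0],[0,0,0],[0,0,0],[0,0,0],[0,0,0]],"fingers":[0,0,0,0,0,0,0,0,0,0]}'
python3 - <<'E'
from h import *
s=cams.read_camera("side")[:,:,::-1];t=cams.read_camera("top")[:,:,::-1]
f=lambda im,x,y:cv2.resize(im[y:y+75,x:x+50],(400,600),interpolation=cv2.INTER_CUBIC)
cv2.imwrite("pics/h4.png",np.hstack([f(s,300,285),f(t,390,175)]))
E
```

```text
clock: 11.8
tcp_pos: [511.8, -206.2, 136.3]
tool_rot: [145.0, -1.5, 89.2]
force: [1.1, -0.6, -0.9]
finger_gap: 0.189
grip_force: 60.0
```

View pics/h4.png

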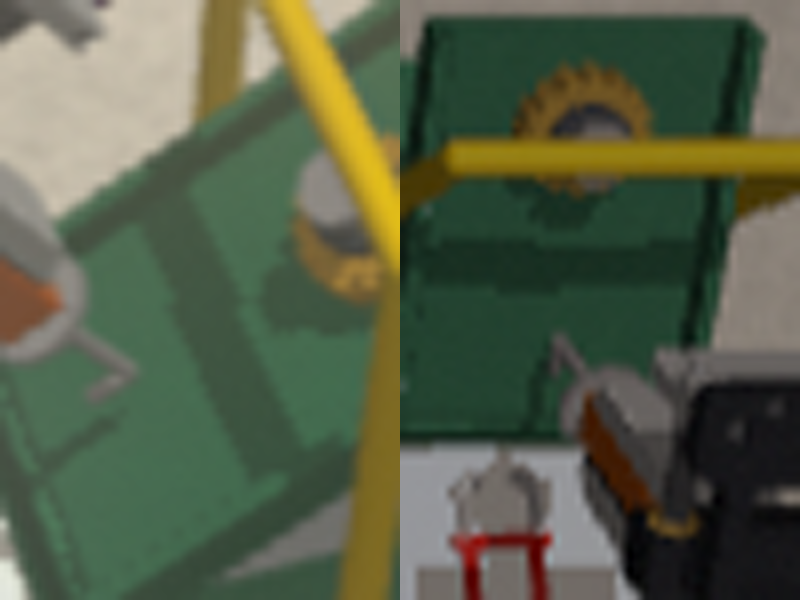

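The clip slipped off the hook and appears to be already in the tray, with its jaws at top ≈ (452,236). The hook is free. I'll lift, straighten the pick and carry it back.

```bash
python3 -m crank '{"delta_pos":[[-0.3,0,0.6],[0,0,1],[0,0,1],[0,0,1],[0,0,1],[0,0,1],[0,0,0.8],[0,0.98,0],[0,0.98,0],[0,0.98,0],[0,0.98,0],[0,0.98,0]],"delta_rot":[[0,0,0],[0,0,0],[0,0,0],[0,0,0],[0,0,0],[0,0,0],[0,0,0],[-0.02,0.87,0],[-0.02,0.87,0],[-0.02,0.87,0],[-0.02,0.87,0],[-0.02,0.87,0]],"fingers":[0,0,0,0,0,0,0,0,0,0,0,0]}'
python3 -m crank '{"delta_pos":[[0.5,0.98,0],[0.5,0.98,0],[0.5,0.98,0],[0.5,0.98,0],[0.5,0.98,0],[0.5,0.98,0],[0.5,0.98,0],[0.5,0.98,0],[0.5,0.98,0],[0.28,0.98,0],[0,0.98,0],[0,0.98,0]],"delta_rot":[[-0.02,0.87,0],[-0.02,0.89,0],[0,0,0],[0,0,0],[0,0,0],[0,0,0],[0,0,0],[0,0,0.77],[0,0,0.77],[0,0,0.77],[0,0,0.76],[0,0,0]],"fingers":[0,0,0,0,0,0,0,0,0,0,0,0]}'
python3 -m crank '{"delta_pos":[[0,0.98,0],[0,0.98,0],[0,0.98,0],[0,0.98,0],[0,0,0],[0,0,0]],"delta_rot":[[0,0,0],[0,0,0],[0,0,0],[0,0,0],[0,0,0],[0,0,0]],"fingers":[0,0,0,0,0,0]}'
```

```text
clock: 13.1
tcp_pos: [505.7, -107.1, 264.7]
tool_rot: [170.0, -0.4, 88.8]
force: [0.9, 0.0, -1.3]
finger_gap: 0.189
grip_force: 60.0
clock: 14.3
tcp_pos: [601.2, 128.2, 263.6]
tool_rot: [-180.0, -0.0, 106.4]
force: [1.1, -0.7, -0.3]
finger_gap: 0.191
grip_force: 60.0
clock: 14.9
tcp_pos: [601.0, 205.5, 263.6]
tool_rot: [-180.0, 0.0, 106.4]
force: [-0.2, -0.6, -1.1]
finger_gap: 0.188
grip_force: 60.0
```

```bash
python3 -m crank '{"delta_pos":[[0.02,1,-1],[0,0.1,-1],[0,0,-1],[0,0,-1],[0,0,0],[0,0,0],[0,0,0]],"delta_rot":[[0,0,0],[0,0,0],[0,0,0],[0,0,0],[0,0,0],[0,0,0],[0,0,0]],"fingers":[0,0,0,0,0,0,0]}'
python3 - <<'E'
from h import *
s=cams.read_camera("side")[:,:,::-1];t=cams.read_camera("top")[:,:,::-1]
f=lambda im,x,y:cv2.resize(im[y:y+90,x:x+60],(400,600),interpolation=cv2.INTER_CUBIC)
cv2.imwrite("pics/h5.png",np.hstack([f(s,245,145),f(t,375,210)]))
E
```

```text
clock: 15.6
tcp_pos: [602.6, 227.2, 185.6]
tool_rot: [179.8, 0.0, 106.3]
force: [-0.0, 0.4, -0.3]
finger_gap: 0.187
grip_force: 60.0
```

View pics/h5.png

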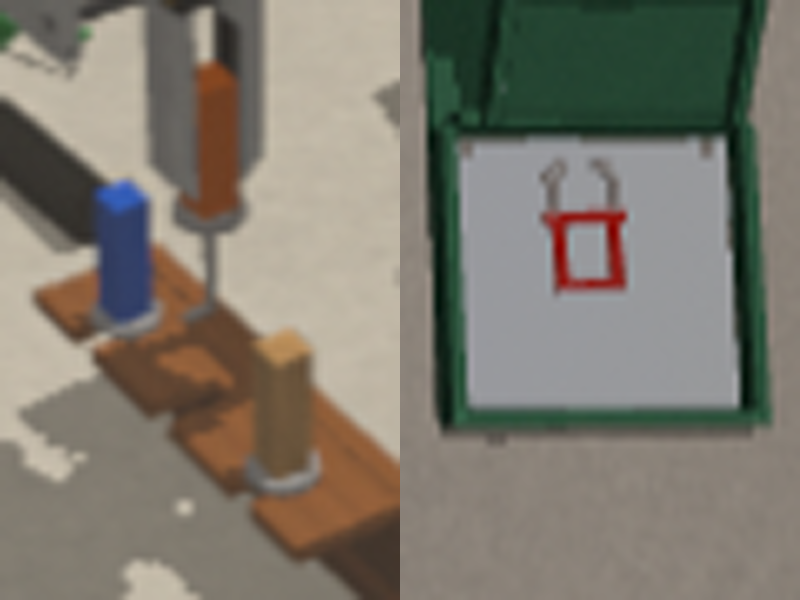

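The clip lies flat in the tray and the pick hangs upright above its empty slot. I'll lower it.

```bash
python3 -m crank '{"delta_pos":[[-0.05,0.01,-1],[0,0,-0.7],[0,0,-0.5],[0,0,-0.5],[0,0,0]],"delta_rot":[[0,0,0],[0,0,0],[0,0,0],[0,0,0],[0,0,0]],"fingers":[0,0,0,0,0]}'
```

```text
clock: 16.2
tcp_pos: [599.3, 227.5, 127.9]
tool_rot: [-179.8, -0.0, 106.3]
force: [0.3, 0.8, -0.7]
finger_gap: 0.187
grip_force: 60.0
```

```bash
python3 -m crank '{"delta_pos":[[0,0,-0.5],[0,0,-0.5],[0,0,-0.4],[0,0,-0.15],[0,0,0],[0,0,0]],"delta_rot":[[0,0,0],[0,0,0],[0,0,0],[0,0,0],[0,0,0],[0,0,0]],"fingers":[0,0,0,0,0,0]}'
```

```text
clock: 16.8
tcp_pos: [600.7, 227.9, 99.1]
tool_rot: [180.0, 0.0, 106.3]
force: [-0.7, 0.3, -1.3]
finger_gap: 0.188
grip_force: 60.0
```

```bash
python3 -m crank '{"delta_pos":[[0,0,-0.1],[0,0,-0.08],[0,0,0],[0,0,0]],"delta_rot":[[0,0,0],[0,0,0],[0,0,0],[0,0,0]],"fingers":[0,0,0,0]}'
```

```text
clock: 17.2
tcp_pos: [600.5, 227.8, 95.4]
tool_rot: [180.0, 0.0, 106.3]
force: [0.0, 0.3, -0.7]
finger_gap: 0.191
grip_force: 60.0
```

```bash
python3 -m crank '{"delta_pos":[[0,0,-0.03],[0,0,0],[0,0,0],[0,0,0],[0,0,0],[0,0,0],[0,0,0],[0,0,0]],"delta_rot":[[0,0,0],[0,0,0],[0,0,0],[0,0,0],[0,0,0],[0,0,0],[0,0,0],[0,0,0]],"fingers":[0.19,0.25,0.35,0.5,0.7,0.7,0.7,0.7]}'
python3 -m crank '{"delta_pos":[[0,0,0.5],[0,0,1],[0,0,1],[0,0,1],[0,0,1],[0,0,1],[0,0,1],[-1,0,0],[-1,0,0],[-1,0,0],[-1,0,0],[-1,0,0]],"delta_rot":[[0,0,0],[0,0,0],[0,0,0],[0,0,0],[0,0,0],[0,0,0],[0,0,0],[0,0,0],[0,0,0],[0,0,0],[0,0,0],[0,0,0]],"fingers":[0.7,0.7,0.7,0.7,0.7,0.7,0.7,0.7,0.7,0.7,0.7,0.7]}'
python3 - <<'E'
from h import *
s=cams.read_camera("side")[:,:,::-1];t=cams.read_camera("top")[:,:,::-1]
f=lambda im,x,y:cv2.resize(im[y:y+90,x:x+60],(400,600),interpolation=cv2.INTER_CUBIC)
cv2.imwrite("pics/h6.png",np.hstack([f(s,245,145),f(t,215,165)]))
E
```

```text
clock: 18.0
tcp_pos: [600.5, 227.8, 94.7]
tool_rot: [-180.0, 0.0, 106.3]
force: [0.2, 0.7, 0.1]
finger_gap: 0.692
grip_force: 0.0
clock: 19.2
tcp_pos: [499.9, 227.8, 225.7]
tool_rot: [179.9, -0.0, 106.3]
force: [-0.2, -0.3, -1.0]
finger_gap: 0.702
grip_force: 0.0
```

View pics/h6.png

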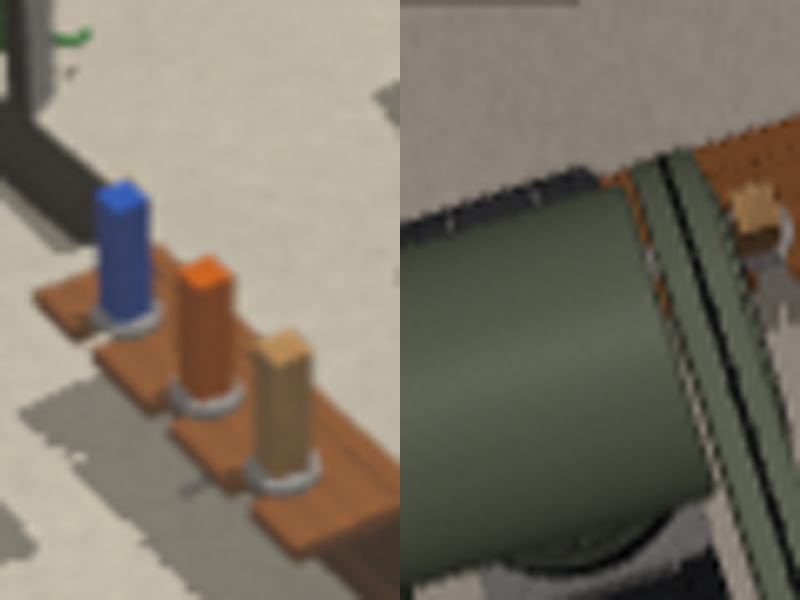

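The orange pick hangs upright in the middle slot (crop ≈ (206,330)), level with its neighbours, and the gripper is clear of it. I'm handing the job in.

```bash
python3 -c "
from cell import env
print(env.sign_off())"
```

```text
the job is handed in; nothing more can be done
None
```

The clip is lying in the tray, the pick hangs upright and released in its rack slot, and the job was handed in at about 19 s; sign-off returned no verdict.

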